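# Pull the wrongly packed tool holder out of its case

## Task

Open the tool case by its bar handle and find the blue-collared tool holder that lies in a yellow cradle; each holder belongs in a cradle of its own collar's colour. Lay that holder in the saddles of the green sprung carrier, press it down and hold it there until the red catch keeps the platform down, then shut the lid again fully. Leave the other three holders in their cradles and do not disturb anything else on the bench.

Things in the scene. Friction and masses are not known exactly. Their poses are not given: they have to be found in the camera images.
- case: Open wooden case, 170 (x) x 310 (y) x 66 mm (z), walls and floor 5 mm thick, fixed to the bench. Origin: centre of its underside. x points away from the handle side, from the front wall to the hinged rear wall; y runs along the hinge; z up. Four cradles stand in it in a row along y, 70 mm apart, their axes along the case's x
- lid (a joint): Lid hinge, rad: 0 shut, grows as the lid opens (1.57 upright, end stop 1.8). Stiff friction hinge: the lid stays at whatever angle it is left. It starts shut or ajar by up to 0.25. Lid: 170 x 310 mm, 8 mm thick, wooden frame with a clear pane, 0.3 kg; lifting or lowering it takes about 5 N at the handle
- lid_handle (a point): Middle of the lid's round steel bar handle (12 mm thick, 116 mm long, along the case's y, 45 mm above the lid's top face, 20 mm behind the lid's front edge, free to pinch over its middle 90 mm). It moves with the lid: point on the bar's axis
- lid_hinge (a point): Middle of the lid's hinge line, at the top of the case's rear wall; the line runs along the case's y. The lid opens by turning about +y of the case (the handle goes up, then towards +x of the case)
- seat_blue1 (a point): Blue cradle number 1: middle of the axis of a holder lying in it, 39 mm above the bench. x along the holder, z up. The cradle is a blue plate 150 x 66 x 4 mm (top 30 mm below this point) with two V-saddles 10 mm thick, centred 34 mm either side of this point along x and reaching up to the axis height and 19 mm either side of it; between the saddles it is open. Blue-collared holders belong here
- seat_blue2 (a point): Blue cradle number 2: middle of the axis of a holder lying in it, 39 mm above the bench. x along the holder, z up. The cradle is a blue plate 150 x 66 x 4 mm (top 30 mm below this point) with two V-saddles 10 mm thick, centred 34 mm either side of this point along x and reaching up to the axis height and 19 mm either side of it; between the saddles it is open. Blue-collared holders belong here
- seat_yellow1 (a point): Yellow cradle number 1: middle of the axis of a holder lying in it, 39 mm above the bench. x along the holder, z up. The cradle is a yellow plate 150 x 66 x 4 mm (top 30 mm below this point) with two V-saddles 10 mm thick, centred 34 mm either side of this point along x and reaching up to the axis height and 19 mm either side of it; between the saddles it is open. Yellow-collared holders belong here
- seat_yellow2 (a point): Yellow cradle number 2: middle of the axis of a holder lying in it, 39 mm above the bench. x along the holder, z up. The cradle is a yellow plate 150 x 66 x 4 mm (top 30 mm below this point) with two V-saddles 10 mm thick, centred 34 mm either side of this point along x and reaching up to the axis height and 19 mm either side of it; between the saddles it is open. Yellow-collared holders belong here
- holder_blue1: Tool holder with a blue collar, lying level, 0.3 kg or so, 142 mm long along its x. Origin: on its axis at the middle of the collar. Collar 34 mm diameter, 34 mm long; steel shank 22 mm diameter from x = -71 to -17 mm and from 17 to 49 mm; 10 mm brass-coloured cutter from 49 to 71 mm. To be gripped across the collar; it rests with its shanks in two V-saddles. The three blue holders are alike; one of them lies in a yellow cradle, which one varies
- holder_blue2: Tool holder with a blue collar, lying level, 0.3 kg or so, 142 mm long along its x. Origin: on its axis at the middle of the collar. Collar 34 mm diameter, 34 mm long; steel shank 22 mm diameter from x = -71 to -17 mm and from 17 to 49 mm; 10 mm brass-coloured cutter from 49 to 71 mm. To be gripped across the collar; it rests with its shanks in two V-saddles. The three blue holders are alike; one of them lies in a yellow cradle, which one varies
- holder_blue3: Tool holder with a blue collar, lying level, 0.3 kg or so, 142 mm long along its x. Origin: on its axis at the middle of the collar. Collar 34 mm diameter, 34 mm long; steel shank 22 mm diameter from x = -71 to -17 mm and from 17 to 49 mm; 10 mm brass-coloured cutter from 49 to 71 mm. To be gripped across the collar; it rests with its shanks in two V-saddles. The three blue holders are alike; one of them lies in a yellow cradle, which one varies
- holder_yellow: Tool holder with a yellow collar, lying level, 0.3 kg or so, 142 mm long along its x. Origin: on its axis at the middle of the collar. Collar 34 mm diameter, 34 mm long; steel shank 22 mm diameter from x = -71 to -17 mm and from 17 to 49 mm; 10 mm brass-coloured cutter from 49 to 71 mm. To be gripped across the collar; it rests with its shanks in two V-saddles
- carrier: Green base of the sprung carrier, 190 x 100 mm, fixed to the bench, with side walls 34 mm high. Origin: centre of its underside below the platform's middle; its x runs along the platform's saddles, towards the red catch, which is at x = 69 to 100 mm, up to 51 mm high
- platform (a joint): How far the carrier's platform has sunk, m: 0 at the top, end stop 0.020. Spring: 8 N to start it, about 16 N at the bottom (less the holder's own weight). The catch keeps it at about 0.014; it must be pushed past 0.016 and held there for about half a second while the damped catch slides back over the plate
- platform_seat (a point): Middle of the axis of a holder lying in the platform's saddles; x along the holder, z up. Moves with the platform: 80 mm above the bench when it is up. Same two V-saddles as in the cradles, on an aluminium plate 150 x 76 mm whose top is 30 mm below this point
- catch (a joint): How far the red sliding catch is pushed back, m: 0 with its nose fully out, about 0.006 while the sinking plate pushes it back, 0 again when it has closed over the plate
- wrench: Open-ended wrench, 180 mm, lying between the robot and the case. Bystander: leave alone. Origin on the bench beneath it
- brush: Chip brush lying between the robot and the case or carrier. Bystander: leave alone. Origin on the bench beneath it
- screwdriver: Screwdriver, 200 mm, lying at the left. Bystander: leave alone. Origin on the bench beneath it
- oil: Yellow oil bottle, 60 mm diameter, 150 mm tall, standing at the right. Bystander: leave alone. Origin on the bench beneath it
- mug: White mug, 80 mm diameter, 90 mm tall, on the left. Bystander: leave alone. Origin on the bench beneath it
- mallet: Hammer lying across the back. Bystander: leave alone. Origin on the bench beneath it
- jar: Amber jar, 70 mm diameter, 80 mm tall, behind the case or carrier, on the right. Bystander: leave alone. Origin on the bench beneath it

How it is judged:
By the outcome, as a careful person would: the job done as asked, in the order asked, and still so for the second after the job is handed in, with the robot touching nothing.
It also fails if it takes over 72 s, if anything falls off the work surface, if the arm or the gripper's body presses on something with over 40 N, if the wrist force passes 120 N, or if a joint passes its speed limit or range.

## Robot

A 6-joint arm with a two-finger parallel gripper is mounted at the origin on the work surface. World frame = base frame: x ahead of the robot, y to its left, z up, the work surface at z = 0. Lengths are in m, angles in rad, forces in N, time in s.
With the tool pointing down it reaches from about 0.375 to 0.9 m from the base axis. Payload 3.1 kg.
Tool frame: the origin (TCP) lies on the centre line of the jaws, within the pads' length; the fingertips stand 11 mm ahead of it and the grasp point (between the pads) lies 8 mm behind it; x points along the fingers, y is the direction in which the jaws open and shut, and the axes are right-handed (so a half turn about x gives the same grasp; the last joint's range is limited). The gripper opens to 87 mm and grips with 3 to 60 N. Pads are 19 mm wide; open, the fingers measure 117 mm over their backs; the gripper's body (75 mm by 190 mm) begins 51 mm behind the grasp point.
Start: joints at [-1.407, 0.527, 1.433, -0, 1.181, -0.178], TCP at [0.21, -0.589, 0.234] pointing down, gripper open.
Joint ranges: [-3.08, 3.08], [-0.75, 2.2], [0.22, 2.44], [-1.43, 4.57], [0, 2.65], [-2.85, 2.85]. Speed limits (rad/s): [2.79, 2.79, 3.14, 3.14, 3.14, 3.14].

## Interface

Orientations are given as a unit quaternion [x, y, z, w].
In Python, from rig import robot, camera, camera_info gives the robot as it stands.
- The arm moves only by the shell command python3 -m inch 'ROWS' [FORCE]. ROWS is JSON, a list that holds one entry, the list of rows, each a list of 5 numbers: the shift along the tool's x, y, z in cm, then the turn about the tool's x in rad, then the opening, from 0 (shut) to 1 (fully open). A call has 1 to 8 rows; each row shifts and turns the pose as measured when the row begins, along the tool's axes as they then stand; what a row does not reach is not made up. A row lasts 1/12 s, in which the tool goes at most 41.7 mm and 7.16 degrees, less where a joint would pass 70% of its speed; a pose out of reach is approached as far as the arm can. A call with a gripper value outside its range is refused whole. The fingers move at their own pace and stop on an object; FORCE is the grip in N (left out, the last holds). Time passes only in rows, so rows that do not move let the fingers close. It gives the time, the measured TCP pose, the force and the opening at its end, in the units of the state.
- robot.get_obs(): the state, without advancing time (a new reading comes with each control period).
- camera(name): name is "scene" or "top"; returns the picture (480x640x3 uint8, red, green, blue); there is no depth.
- camera_info(name): a dict with "camera_matrix" (3x3 intrinsics, pixels), "dist" ([k1, k2, p1, p2, k3] as OpenCV has them; the pictures are not rectified), "rvec" (rotation vector, rad) and "tvec" (3), from world to camera coordinates, as OpenCV has them. Camera axes: x right, y down, z forward; pixel columns grow to the right and rows downward; lengths in m; the calibration is good to about 2 mm. A picture is of the moment at which its call begins. camera_info takes no time and is no camera call.
- robot.hand_in(): hands the job in, once; it reports no verdict.
The state is a dict: "time": time; "q": joint angles; "joint_velocities": joint speeds; "joint_torque": joint torques, N m; "position": TCP position; "tool_rot": TCP orientation; "ft_force": force on the tool from outside, world axes, zero at the start; "moment": the same for the moment, N m; "grip_width": finger opening in m.
Only numpy, scipy, OpenCV 4.12 (cv2) and the standard library are available. Lean on these libraries where they do the work, as an engineer would, in place of code of your own. Each camera call takes 0.05 s, during which the arm holds its last target. There are 200 camera calls.

## Working session

There is one attempt and no reset: what is moved stays moved. The work goes in short steps, Python scripts to look and compute and a shell command to move; the robot and the scene stay as the last step left them, time stands still between calls to the robot, and variables do not carry over. Pictures are saved under pics/ and viewed, about 8 in all and at most 12, crops included, and the job is handed in when it is done.

```bash
ls; mkdir -p pics
python3 - <<'E'
from rig import robot,camera,camera_info
import cv2
for n in("scene","top"):
    cv2.imwrite(f"pics/{n}0.png",camera(n)[:,:,::-1]); i=camera_info(n); print(n,{k:__import__('numpy').round(v,4).tolist() for k,v in i.items()})
print(robot.get_obs())
E
```

```text
pics
scene {'camera_matrix': [[487.4087, 0.0, 319.7591], [0.0, 487.4087, 241.1593], [0.0, 0.0, 1.0]], 'dist': [-0.0126, 0.0, 0.0, 0.0, 0.0], 'rvec': [0.9293, 2.6666, -0.8101], 'tvec': [0.4453, -0.2358, 1.5295]}
top {'camera_matrix': [[601.3121, 0.0, 322.4908], [0.0, 601.3121, 241.2497], [0.0, 0.0, 1.0]], 'dist': [-0.0547, 0.0, 0.0, 0.0, 0.0], 'rvec': [2.1993, -2.1425, 0.0937], 'tvec': [-0.041, 0.5562, 1.463]}
{'time': 0.1, 'q': array([-1.40651052e+00,  5.28382297e-01,  1.43376151e+00,  1.23118578e-05,
        1.18138093e+00, -1.78494251e-01]), 'joint_velocities': array([-0.00125499, -0.00119374, -0.00219887, -0.00015383,  0.00034141,
        0.00145393]), 'joint_torque': array([-5.10397986e-04, -4.40985382e+01, -1.77150589e+01,  6.34156773e-02,
        5.34085685e-02, -3.59435217e-05]), 'position': array([ 0.20999705, -0.58800044,  0.2326679 ]), 'tool_rot': array([ 0.69675555,  0.12127996, -0.69673779,  0.11991387]), 'ft_force': array([-0.10052077, -0.21882614,  0.1326466 ]), 'moment': array([ 0.04848236, -0.01996769, -0.01483409]), 'grip_width': 0.08693315221567759}
```

View pics/top0.png

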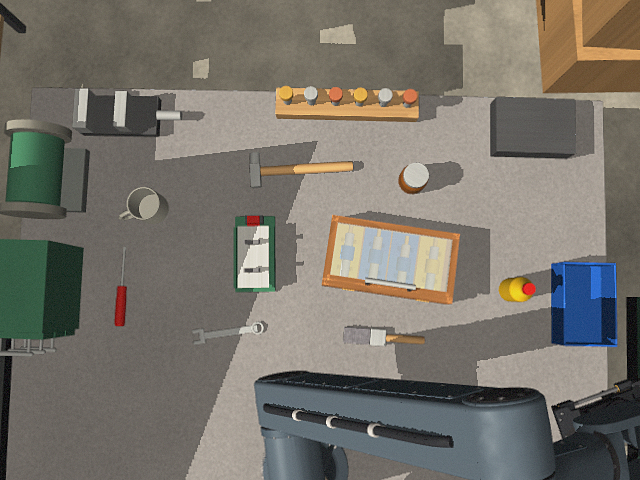

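View pics/scene0.png

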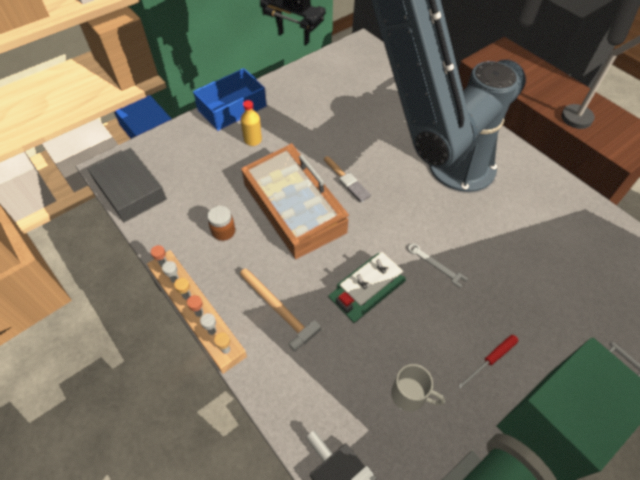

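Run:
```python
import cv2
a=cv2.imread("pics/top0.png")[205:310,225:470]
b=cv2.resize(a,None,fx=3.2,fy=3.2,interpolation=cv2.INTER_CUBIC)
for i in range(0,245,20): cv2.putText(b,str(225+i),(int(i*3.2),8),0,.3,(0,0,255)); cv2.line(b,(int(i*3.2),8),(int(i*3.2),14),(0,0,255))
for i in range(0,105,10): cv2.putText(b,str(205+i),(0,int(i*3.2)+4),0,.3,(0,0,255))
cv2.imwrite("pics/crop1.png",b)
```

```text
(no output)
```

View pics/crop1.png

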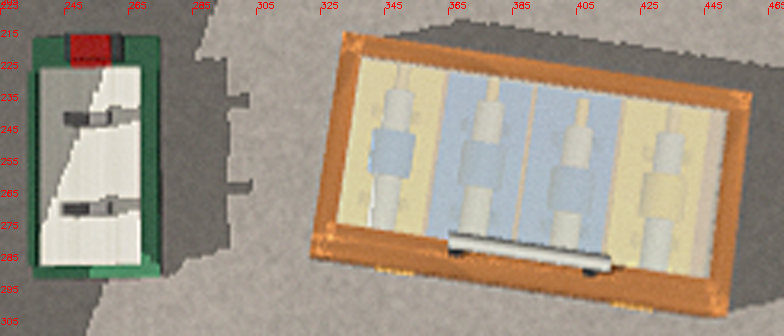

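Run:
```python
import cv2
x0,y0,f=230,130,4
a=cv2.imread("pics/scene0.png")[y0:y0+145+50,x0:x0+190]
f=3
b=cv2.resize(a,None,fx=4,fy=3,interpolation=cv2.INTER_CUBIC)
for i in range(0,190,10): cv2.putText(b,str(x0+i),(i*4,8),0,.3,(0,0,255)); cv2.line(b,(i*4,8),(i*4,14),(0,0,255))
for i in range(0,195,10): cv2.putText(b,str(y0+i),(0,i*3+4),0,.3,(0,0,255))
cv2.imwrite("pics/crop2.png",b)
```

```text
(no output)
```

View pics/crop2.png

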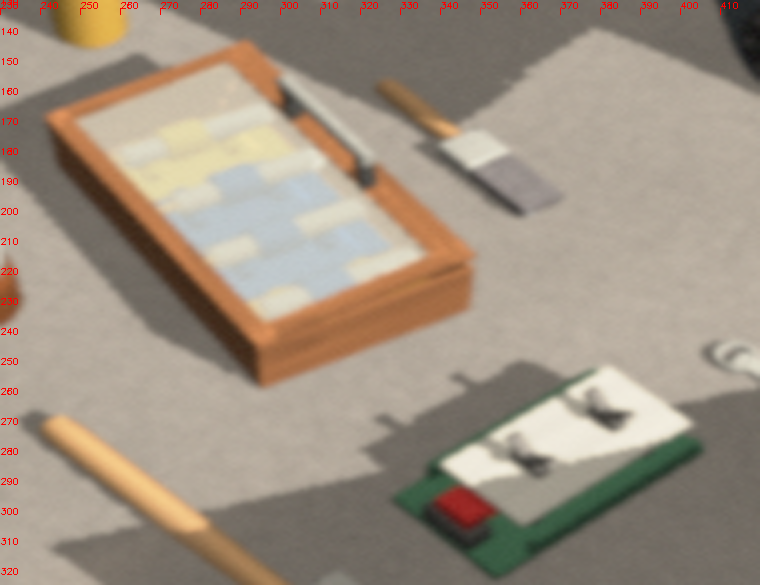

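```bash
cat > h.py <<'E'
import numpy as np,cv2
from rig import robot,camera,camera_info
from scipy.optimize import least_squares
I={n:camera_info(n) for n in("scene","top")}
def proj(n,P):
    i=I[n]; return cv2.projectPoints(np.float64(P).reshape(-1,1,3),np.float64(i['rvec']),np.float64(i['tvec']),np.float64(i['camera_matrix']),np.float64(i['dist']))[0][:,0]
def T(p,P):
    c,s=np.cos(p[2]),np.sin(p[2]);P=np.atleast_2d(P); return np.c_[c*P[:,0]-s*P[:,1]+p[0],s*P[:,0]+c*P[:,1]+p[1],P[:,2]]
def lid(P,a): # P in case coords when shut; hinge at (.085,.,.066)
    P=np.atleast_2d(np.float64(P)).copy(); x=P[:,0]-.085; z=P[:,2]-.066
    return np.c_[.085+np.cos(a)*x+np.sin(a)*z,P[:,1],.066-np.sin(a)*x+np.cos(a)*z]
E
python3 - <<'E'
from h import *
z=.074
L=[[.085,.155,z],[.085,-.155,z],[-.085,-.155,z],[-.085,.155,z]]
H=[[-.065,.058,z+.045],[-.065,-.058,z+.045]]
top=np.array([[332.8,215.3],[459.4,234.1],[451.6,303.4],[322.5,285.6],[365.6,279.4],[415.6,287.8]])
sc=np.array([[295.5,245],[241.8,170],[291.8,143.7],[348.5,214],[322.5,184.3],[301.2,156.7]])
B=[[.085,.155,0],[-.085,.155,0]]; scb=np.array([[295.5,258.7],[347.5,231.7]])
def r(p,full=False):
    Q=T(p,lid(L+H,p[3])); e=[proj("top",Q)-top,proj("scene",Q)-sc,proj("scene",T(p,B))-scb]
    return e if full else np.concatenate(e).ravel()
s=least_squares(r,[.55,-.15,-.1,.1],loss='soft_l1');print("case",s.x.round(4));[print(e.round(1).tolist()) for e in r(s.x,1)]
print("handle",T(s.x,lid([[-.065,0,z+.045]],s.x[3])),"hinge",T(s.x,[.085,0,.066]),"seat",T(s.x,[0,.105,.039]))
C=[[.075,.038,.05],[.075,-.038,.05],[-.075,-.038,.05],[-.075,.038,.05]]
ct=np.array([[237.5,226],[268.8,226],[268.8,288.4],[237.5,287.8]]);cs=np.array([[360.8,305.7],[339.3,285.3],[380.8,251.3],[403.3,271]])
def r2(p,full=False):
    Q=T(p,C);e=[proj("top",Q)-ct,proj("scene",Q)-cs]; return e if full else np.concatenate(e).ravel()
s2=least_squares(r2,[.55,.2,0],loss='soft_l1');print("carrier",s2.x.round(4));[print(e.round(1).tolist()) for e in r2(s2.x,1)]
from scipy.spatial.transform import Rotation as R
print(R.from_quat(robot.get_obs()['tool_rot']).as_matrix().round(3))
E
```

```text
case [ 0.5132 -0.192  -0.1171  0.0695]
[[-0.8, -0.2], [0.3, -0.7], [0.4, 0.3], [-0.6, -0.6], [-0.5, 1.3], [-0.3, 0.1]]
[[-0.8, -1.0], [-0.9, -1.7], [-0.5, -0.1], [0.6, 0.2], [0.4, -0.8], [-0.3, -0.1]]
[[0.2, 0.2], [0.0, 0.6]]
handle [[ 0.45262927 -0.18483457  0.12928635]] hinge [[ 0.5975886  -0.20188245  0.066     ]] seat [[ 0.52543435 -0.08767315  0.039     ]]
carrier [0.5137 0.1415 0.0416]
[[-0.2, -0.1], [-0.5, -0.6], [-0.0, -1.4], [-0.0, -0.4]]
[[0.0, -1.2], [0.8, -1.3], [1.2, 0.2], [-0.4, -0.7]]
[[-0.     0.336 -0.942]
 [ 0.002 -0.942 -0.336]
 [-1.    -0.002 -0.   ]]
```

```bash
cat >> h.py <<'E'
from scipy.spatial.transform import Rotation as R
CASE=[.5132,-.192,-.1171,.0695]; CAR=[.5137,.1415,.0416]
def go(x,y,z,yaw):
    o=robot.get_obs();M=R.from_quat(o['tool_rot']).as_matrix()
    dy=(np.arctan2(M[1,1],M[0,1])-yaw+np.pi)%(2*np.pi)-np.pi # turn about tool x(down)
    d=np.array([x,y,z])-o['position']
    Mr=(R.from_matrix(M)*R.from_rotvec([dy,0,0])).as_matrix()
    print("t %.2f turn %.3f | cm now %s | cm after turn %s"%(o['time'],dy,(M.T@d*100).round(2),(Mr.T@d*100).round(2)),"F",o['ft_force'].round(1),"w %.4f"%o['grip_width'],"pos",o['position'].round(4),"q6 %.2f"%o['q'][5])
def lidpt(a): return T(CASE,lid([[-.065,0,.119]],a))[0]
E
python3 -m inch '[[[0,0,0,-0.12,1],[0,0,0,-0.12,1],[0,0,0,-0.12,1],[0,0,0,-0.12,1],[0,0,0,-0.12,1],[0,0,0,-0.12,1],[0,0,0,-0.12,1],[0,0,0,-0.12,1]]]' 40
python3 -c "
from h import *
p=lidpt(CASE[3]);go(p[0],p[1],.22,CASE[2])"
```

```text
time: 0.77
position: [0.2095, -0.5846, 0.2278]
tool_rot: [0.556, 0.443, -0.552, 0.435]
ft_force: [-0.2, 0.1, 0.2]
grip_width: 0.087
t 0.77 turn -0.113 | cm now [  1.23  14.57 -44.45] | cm after turn [  1.23  19.48 -42.53] F [-0.2  0.1  0.2] w 0.0870 pos [ 0.2095 -0.5846  0.2278] q6 -1.18
```

```bash
python3 -m inch '[[[0,0,0,-0.113,1],[-0.1,1.8,-3.7,0,1],[-0.1,1.8,-3.7,0,1],[-0.1,1.8,-3.7,0,1],[-0.1,1.8,-3.7,0,1],[-0.1,1.8,-3.7,0,1],[-0.1,1.8,-3.7,0,1],[-0.1,1.8,-3.7,0,1]]]'
python3 -m inch '[[[-0.1,1.8,-3.7,0,1],[-0.1,1.5,-3.5,0,1],[-0.1,1.3,-3,0,1],[-0.1,1,-2,0,1],[-0.1,0,0,0,1]]]'
python3 -c "
from h import *
p=lidpt(CASE[3]);go(p[0],p[1],p[2]-.008,CASE[2])"
```

```text
time: 1.43
position: [0.3607, -0.3426, 0.2323]
tool_rot: [0.531, 0.473, -0.528, 0.465]
ft_force: [0.9, -0.3, -1.4]
grip_width: 0.0869
time: 1.85
position: [0.4336, -0.2154, 0.2374]
tool_rot: [0.53, 0.477, -0.525, 0.464]
ft_force: [-0.2, -1.3, -0.3]
grip_width: 0.087
t 1.85 turn 0.002 | cm now [11.65  1.65 -3.06] | cm after turn [11.65  1.64 -3.06] F [-0.2 -1.3 -0.3] w 0.0870 pos [ 0.4336 -0.2154  0.2374] q6 -0.59
```

```bash
python3 -m inch '[[[1,0.8,-1.5,0,1],[2,0.8,-1.5,0,1],[2.5,0,0,0,1],[2.5,0,0,0,1],[1.5,0,0,0,1],[-0.1,0,0,0,1]]]'
python3 - <<'E'
from h import *
p=lidpt(CASE[3]);go(p[0],p[1],p[2]-.008,CASE[2])
b=camera("top");c=camera("scene")
a=cv2.resize(b[180:330,300:500],None,fx=4,fy=4)
cv2.imwrite("pics/p5.png",a[:,:,::-1])
E
```

```text
time: 2.35
position: [0.4548, -0.1862, 0.1418]
tool_rot: [0.529, 0.476, -0.524, 0.468]
ft_force: [-0.4, -0.7, -0.2]
grip_width: 0.087
t 2.35 turn 0.008 | cm now [ 2.06 -0.22 -0.09] | cm after turn [ 2.06 -0.22 -0.09] F [-0.4 -0.7 -0.2] w 0.0870 pos [ 0.4548 -0.1862  0.1418] q6 -0.52
```

View pics/p5.png

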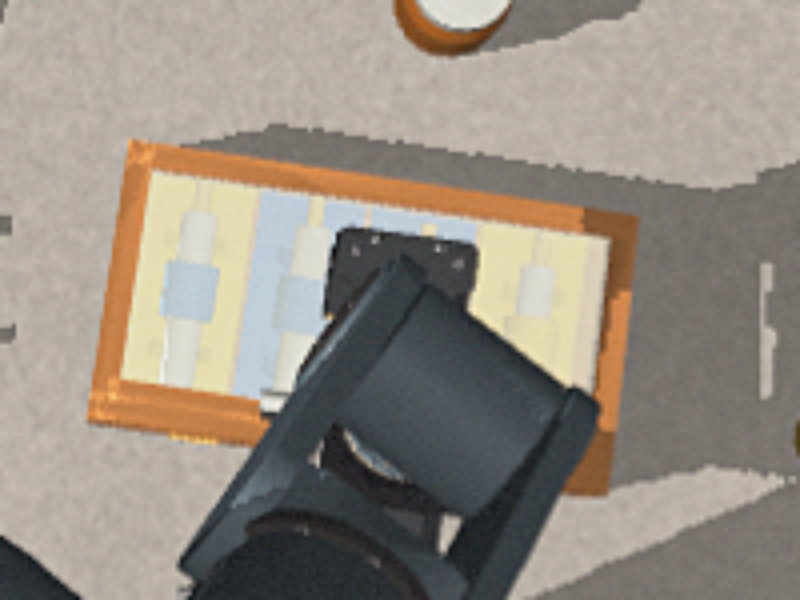

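```bash
python3 -m inch '[[[1,-0.1,0,0,0.6],[0.9,0,0,0,0.3],[-0.07,0,0,0,0],[-0.07,0,0,0,0],[-0.07,0,0,0,0],[-0.07,0,0,0,0],[-0.07,0,0,0,0]]]' 30
python3 - <<'E'
from h import *
p=lidpt(CASE[3]);go(p[0],p[1],p[2]-.008,CASE[2])
E
```

```text
time: 3.03
position: [0.4586, -0.1917, 0.1342]
tool_rot: [0.531, 0.469, -0.524, 0.474]
ft_force: [-0.8, -0.5, 0.5]
grip_width: 0.0487
t 3.03 turn 0.005 | cm now [ 1.29 -0.68 -0.61] | cm after turn [ 1.29 -0.68 -0.61] F [-0.8 -0.5  0.5] w 0.0487 pos [ 0.4586 -0.1917  0.1342] q6 -0.52
```

```bash
python3 -m inch '[[[0.7,-0.4,-0.4,0,0.3],[0.6,-0.3,-0.2,0,0.3]]]'
python3 -c "
from h import *
p=lidpt(CASE[3]);go(p[0],p[1],p[2]-.008,CASE[2])"
python3 -m inch '[[[0,0,0,0,0.3]]]'
python3 -c "
from h import *
p=lidpt(CASE[3]);go(p[0],p[1],p[2]-.008,CASE[2])"
```

```text
time: 3.2
position: [0.4542, -0.1861, 0.1226]
tool_rot: [0.531, 0.467, -0.523, 0.476]
ft_force: [-0.3, -0.1, 0.1]
grip_width: 0.0351
t 3.20 turn 0.005 | cm now [ 0.12 -0.17 -0.11] | cm after turn [ 0.12 -0.17 -0.11] F [-0.3 -0.1  0.1] w 0.0351 pos [ 0.4542 -0.1861  0.1226] q6 -0.52
time: 3.28
position: [0.4527, -0.1849, 0.1215]
tool_rot: [0.531, 0.468, -0.524, 0.475]
ft_force: [-1.1, 0.5, 0.5]
grip_width: 0.0299
t 3.28 turn 0.005 | cm now [ 0.02 -0.01 -0.  ] | cm after turn [ 0.02 -0.01 -0.  ] F [-1.1  0.5  0.5] w 0.0299 pos [ 0.4527 -0.1849  0.1215] q6 -0.52
```

Lined up; now close on the bar.

```bash
python3 -m inch '[[[0,0,0,0,0],[0,0,0,0,0],[0,0,0,0,0],[0,0,0,0,0],[0,0,0,0,0],[0,0,0,0,0]]]' 30
python3 - <<'E'
from h import *
p=lidpt(CASE[3]);go(p[0],p[1],p[2]-.008,CASE[2])
p0=p
print(lidpt(CASE[3]))
# deltas in tool frame per 0.15 rad: up, along case x
for a in np.arange(.07,1.7,.15):
    h=lid([[-.065,0,.119]],a)[0]; print(round(a,2),(h*100).round(2),end=' ')
E
```

```text
time: 3.78
position: [0.4567, -0.1847, 0.1207]
tool_rot: [0.533, 0.465, -0.522, 0.476]
ft_force: [0.3, -0.5, 0.7]
grip_width: 0.0106
t 3.78 turn 0.003 | cm now [-0.06 -0.39  0.06] | cm after turn [-0.06 -0.39  0.06] F [ 0.3 -0.5  0.7] w 0.0106 pos [ 0.4567 -0.1847  0.1207] q6 -0.52
[ 0.45266012 -0.1848782   0.12928866]
0.07 [-6.09  0.   12.94] 0.22 [-4.98  0.   15.05] 0.37 [-3.57  0.   16.97] 0.52 [-1.88  0.   18.65] 0.67 [ 0.03  0.   20.07] 0.82 [ 2.14  0.   21.18] 0.97 [ 4.39  0.   21.97] 1.12 [ 6.74  0.   22.41] 1.27 [ 9.12  0.   22.5 ] 1.42 [11.49  0.   22.23] 1.57 [13.79  0.   21.6 ]
```

```bash
python3 -m inch '[[[-1.0,0.5,0,0,0],[-1.0,0.6,0,0,0],[-1.0,0.7,0,0,0],[-1.0,0.7,0,0,0]]]' 40
cat >> h.py <<'E'
def hang(): # lid angle from TCP while pinching + remaining to arc
    o=robot.get_obs();p=o['position']-[0,0,-.008]; d=p[:2]-CASE[:2]; c,s=np.cos(CASE[2]),np.sin(CASE[2])
    x=c*d[0]+s*d[1]-.085; y=-s*d[0]+c*d[1]; z=p[2]-.066
    a=np.arctan2(z,-x)-np.arctan2(.053,.15)
    print("t %.2f lid %.3f r-err mm %.1f ymm %.1f"%(o['time'],a,1e3*(np.hypot(x,z)-.1591),y*1e3),"F",o['ft_force'].round(1),"w %.4f"%o['grip_width'],"x %.2f z %.2f"%(100*x+8.5,100*z+6.6))
E
python3 -c "
from h import *
hang()"
```

```text
time: 4.12
position: [0.4807, -0.1877, 0.1572]
tool_rot: [0.534, 0.466, -0.523, 0.474]
ft_force: [9.0, -1.4, -16.2]
grip_width: 0.0098
t 4.12 lid 0.360 r-err mm -5.1 ymm 0.5 F [  9.   -1.4 -16.2] w 0.0098 x -3.28 z 16.52
```

```bash
python3 -m inch '[[[-0.7,0.9,0,0,0],[-0.7,0.9,0,0,0],[-0.7,1.0,0,0,0]]]' 
python3 -c "
from h import *
hang()
c=camera('scene')[100:280,200:400];t=camera('top')[180:330,300:500]
cv2.imwrite('pics/p6.png',np.hstack([cv2.resize(c,(440,400)),cv2.resize(t,(360,400))])[:,:,::-1])"
```

```text
time: 4.37
position: [0.5002, -0.19, 0.1754]
tool_rot: [0.528, 0.473, -0.527, 0.469]
ft_force: [-2.6, -3.0, -5.8]
grip_width: 0.0098
t 4.37 lid 0.535 r-err mm -6.1 ymm 0.4 F [-2.6 -3.  -5.8] w 0.0098 x -1.31 z 18.34
```

View pics/p6.png

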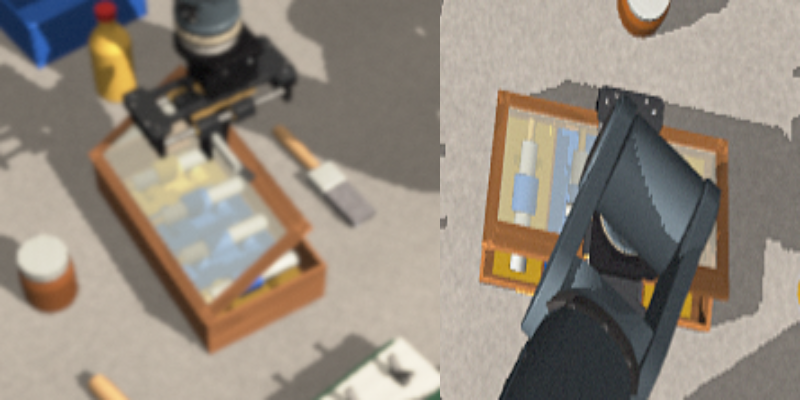

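```bash
python3 -m inch '[[[-0.9,1.2,0,0,0],[-0.8,1.3,0,0,0],[-0.7,1.3,0,0,0],[-0.6,1.4,0,0,0]]]' 
python3 -c "
from h import *
hang()"
```

```text
time: 4.8
position: [0.5425, -0.1953, 0.1986]
tool_rot: [-0.524, -0.479, 0.532, -0.462]
ft_force: [-6.6, -2.3, -1.7]
grip_width: 0.0095
t 4.80 lid 0.855 r-err mm -8.0 ymm 0.2 F [-6.6 -2.3 -1.7] w 0.0095 x 2.95 z 20.66
```

```bash
python3 -m inch '[[[-0.5,1.4,0,0,0],[-0.4,1.4,0,0,0],[-0.3,1.5,0,0,0],[-0.1,1.5,0,0,0]]]' 
python3 -c "
from h import *
hang()"
python3 -m inch '[[[0,1.5,0,0,0],[0.1,1.5,0,0,0],[0.2,1.5,0,0,0],[0.3,1.4,0,0,0]]]' 
python3 -c "
from h import *
hang()"
```

```text
time: 5.13
position: [0.5893, -0.2011, 0.2073]
tool_rot: [-0.517, -0.487, 0.538, -0.454]
ft_force: [-5.5, 0.6, 8.3]
grip_width: 0.0088
t 5.13 lid 1.175 r-err mm -9.5 ymm -0.2 F [-5.5  0.6  8.3] w 0.0088 x 7.66 z 21.53
time: 5.47
position: [0.6417, -0.2079, 0.2009]
tool_rot: [-0.513, -0.491, 0.541, -0.45]
ft_force: [-3.5, -0.5, 5.1]
grip_width: 0.0089
t 5.47 lid 1.533 r-err mm -9.5 ymm -0.7 F [-3.5 -0.5  5.1] w 0.0089 x 12.94 z 20.89
```

```bash
python3 -m inch '[[[0.5,1.4,0,0,0],[0.5,1.2,0,0,0],[0,0,0,0,0.35],[0,0,0,0,0.35],[0,0,0,0,0.35],[0,0,0,0,0.35],[0,0,0,0,0.35]]]' 
python3 -c "
from h import *
hang();go(.6,-.15,.3,CASE[2]);print(R.from_quat(robot.get_obs()['tool_rot']).as_matrix().round(3))"
```

```text
time: 6.05
position: [0.6667, -0.2108, 0.1899]
tool_rot: [-0.514, -0.49, 0.541, -0.451]
ft_force: [0.2, 0.2, -0.2]
grip_width: 0.0291
t 6.05 lid 1.717 r-err mm -10.0 ymm -0.8 F [ 0.2  0.2 -0.2] w 0.0291 x 15.46 z 19.79
t 6.05 turn 0.004 | cm now [-10.45  -8.04  -5.38] | cm after turn [-10.45  -8.06  -5.35] F [ 0.2  0.2 -0.2] w 0.0291 pos [ 0.6667 -0.2108  0.1899] q6 -0.34
[[-0.066  0.991 -0.114]
 [ 0.016 -0.113 -0.993]
 [-0.998 -0.068 -0.009]]
```

```bash
python3 -m inch '[[[-1.5,0,0,0,0.35],[-2.5,0,0,0,0.35],[-2.5,0,0,0,0.35],[-2.5,0,0,0,0.35],[-2,0,0,0,0.35],[0,-3,-1,0,0.35],[0,-3,-2,0,0.35],[0,-2,-2,0,0.35]]]' 
python3 -m inch '[[[0,0,0,0.12,0.5],[0,0,0,0.12,0.5],[0,0,0,0.12,0.5],[0,0,0,0.12,0.5],[0,0,0,0.12,0.5],[0,0,0,0.12,0.5],[0,0,0,0.12,0.5],[0,0,0,0.12,0.5]]]' 
python3 -m inch '[[[0,0,0,0.12,0.5],[0,0,0,0.12,0.5],[0,0,0,0.12,0.5],[0,0,0,0.12,0.5],[0,0,0,0.12,0.5]]]'
python3 -c "
from h import *
go(.5254,-.0877,.2,CASE[2]-np.pi/2);print(R.from_quat(robot.get_obs()['tool_rot']).as_matrix().round(3))
cv2.imwrite('pics/p7a.png',camera('top')[:,:,::-1]);cv2.imwrite('pics/p7b.png',camera('scene')[:,:,::-1])
c=cv2.imread('pics/p7b.png')[80:280,210:410];t=cv2.imread('pics/p7a.png')[180:330,300:500]
cv2.imwrite('pics/p7.png',np.hstack([cv2.resize(c,(300,300)),cv2.resize(t,(500,375))[:300]]))"
```

```text
time: 6.72
position: [0.5988, -0.1572, 0.3082]
tool_rot: [-0.515, -0.489, 0.542, -0.45]
ft_force: [0.0, 0.4, 0.3]
grip_width: 0.0307
time: 7.38
position: [0.5895, -0.1496, 0.3127]
tool_rot: [-0.668, -0.171, 0.709, -0.148]
ft_force: [-0.2, -0.8, -0.0]
grip_width: 0.0433
time: 7.8
position: [0.5871, -0.1489, 0.3134]
tool_rot: [-0.681, 0.055, 0.727, 0.065]
ft_force: [-0.2, -0.4, -1.3]
grip_width: 0.0436
t 7.80 turn -0.053 | cm now [11.83 -4.9   6.35] | cm after turn [11.83 -5.23  6.08] F [-0.2 -0.4 -1.3] w 0.0436 pos [ 0.5871 -0.1489  0.3134] q6 1.31
[[-0.064 -0.169 -0.983]
 [ 0.019 -0.986  0.168]
 [-0.998 -0.008  0.066]]
```

View pics/p7.png

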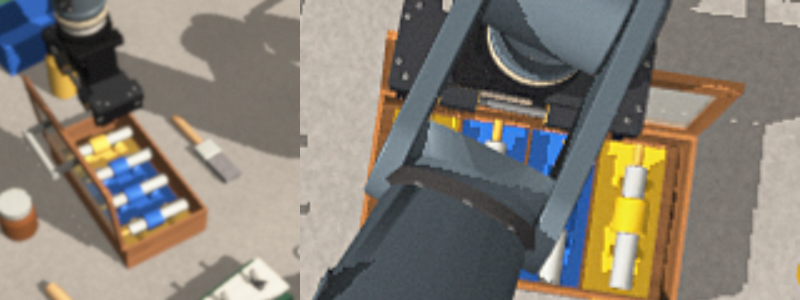

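Run:
```python
from h import *
im=cv2.imread('pics/p7b.png')
p=proj("scene",T(CASE,[0,.105,.039]))[0];print("pred centre",p)
h=cv2.cvtColor(im,cv2.COLOR_BGR2HSV)
m=cv2.inRange(h,(100,120,40),(130,255,255))
n,l,s,c=cv2.connectedComponentsWithStats(m)
for i in range(1,n):
    if s[i,4]>15 and abs(c[i]-p).max()<30: print(s[i],c[i].round(1))
# predicted collar outline centroid
t=np.linspace(0,2*np.pi,40);pts=[[x,.105+.017*np.cos(a),.039+.017*np.sin(a)] for x in(-.017,.017) for a in t]
hu=cv2.convexHull(proj("scene",T(CASE,pts)).astype(np.float32));print(cv2.boundingRect(hu),cv2.minAreaRect(hu)[0])
e=.01
for d in([e,0,0],[0,e,0]): print(proj("scene",T(CASE,np.array([0,.105,.039])+d))[0]-p)
```

```text
pred centre [312.70763401 224.72867226]
[ 280  185   47   47 1033] [301.4 208. ]
(304, 216, 18, 17) (312.7712707519531, 224.7145233154297)
[-3.09253122  1.53187912]
[1.89351275 2.50766992]
```

Run:
```python
from h import *
im=cv2.imread('pics/p7b.png'); x0,y0=280,195
b=cv2.resize(im[y0:y0+60,x0:x0+70],None,fx=8,fy=8,interpolation=cv2.INTER_CUBIC)
def dr(P,c):
    q=((proj("scene",T(CASE,P))-[x0,y0]+.5)*8).astype(np.int32); cv2.polylines(b,[q],True,c,1)
t=np.linspace(0,2*np.pi,40)
for x in(-.017,.017): dr([[x,.105+.017*np.cos(a),.039+.017*np.sin(a)] for a in t],(0,0,255))
for x in(-.071,): dr([[x,.105+.011*np.cos(a),.039+.011*np.sin(a)] for a in t],(0,255,0))
dr([[-.085,.155,.066],[.085,.155,.066],[.085,.15,.066],[-.085,.15,.066]],(255,255,0))
cv2.imwrite('pics/p8.png',b)
```

```text
(no output)
```

View pics/p8.png

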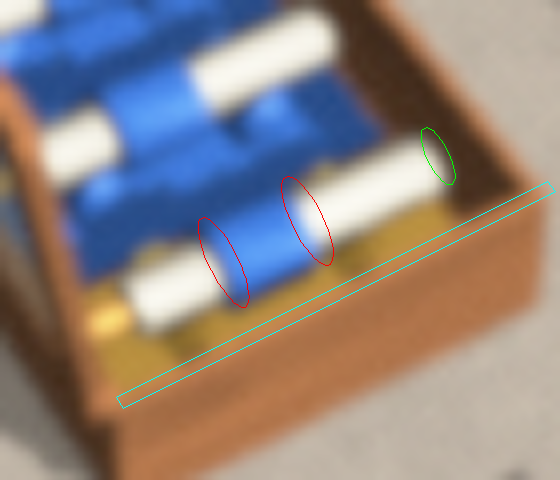

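```bash
python3 -m inch '[[[0,-1.5,2,-0.053,0.5],[2,-2,2.2,0,0.5],[3,-1.5,2,0,0.5],[3,0,0,0,0.5],[2.5,0,0,0,0.5],[0,0,0,0,0.5]]]' 
python3 -c "
from h import *
go(.525,-.0877,.12,CASE[2]-np.pi/2)"
```

```text
time: 8.4
position: [0.5239, -0.0887, 0.2133]
tool_rot: [-0.687, 0.026, 0.725, 0.035]
ft_force: [-1.6, 0.1, 0.3]
grip_width: 0.0433
t 8.40 turn 0.030 | cm now [ 9.31 -0.01 -0.61] | cm after turn [ 9.31 -0.03 -0.61] F [-1.6  0.1  0.3] w 0.0433 pos [ 0.5239 -0.0887  0.2133] q6 1.29
```

```bash
python3 -m inch '[[[2.5,0,-0.2,0.03,0.5],[3,0,-0.2,0,0.5],[2.5,0,-0.2,0,0.5],[1.5,0,0,0,0.5],[0,0,0,0,0.5]]]' 
python3 -c "
from h import *
go(.525,-.0877,.031,CASE[2]-np.pi/2)"
```

```text
time: 8.82
position: [0.5304, -0.0903, 0.1207]
tool_rot: [-0.691, 0.034, 0.721, 0.04]
ft_force: [-1.3, -0.3, 0.3]
grip_width: 0.0433
t 8.82 turn 0.012 | cm now [ 8.99 -0.14  0.18] | cm after turn [ 8.99 -0.14  0.18] F [-1.3 -0.3  0.3] w 0.0433 pos [ 0.5304 -0.0903  0.1207] q6 1.31
```

```bash
python3 -m inch '[[[2,-0.1,0.1,0.012,0.5],[2.5,0,0.1,0,0.5],[1.5,0,0,0,0.5],[0,0,0,0,0.5]]]' 
python3 -c "
from h import *
go(.525,-.0877,.031,CASE[2]-np.pi/2)"
```

```text
time: 9.15
position: [0.5335, -0.0918, 0.0656]
tool_rot: [-0.696, 0.038, 0.716, 0.041]
ft_force: [-1.0, 0.1, -1.2]
grip_width: 0.0435
t 9.15 turn 0.006 | cm now [ 3.49 -0.3   0.79] | cm after turn [ 3.49 -0.3   0.79] F [-1.   0.1 -1.2] w 0.0435 pos [ 0.5335 -0.0918  0.0656] q6 1.31
```

```bash
python3 -m inch '[[[0.5,-0.3,0.8,0,0.5],[0.2,-0.1,0.3,0,0.5]]]' 
python3 -c "
from h import *
go(.525,-.0877,.031,CASE[2]-np.pi/2)"
```

```text
time: 9.32
position: [0.5256, -0.0878, 0.0614]
tool_rot: [-0.698, 0.038, 0.714, 0.039]
ft_force: [-0.9, 0.9, -0.5]
grip_width: 0.0432
t 9.32 turn 0.008 | cm now [ 3.04 -0.   -0.01] | cm after turn [ 3.04 -0.   -0.01] F [-0.9  0.9 -0.5] w 0.0432 pos [ 0.5256 -0.0878  0.0614] q6 1.31
```

```bash
python3 -m inch '[[[1.3,-0.08,0.15,0,0.5],[1.2,-0.08,0.15,0,0.5],[0.6,-0.05,0.1,0,0.5],[0.1,0,0,0,0.5]]]' 
python3 -c "
from h import *
go(.525,-.0877,.031,CASE[2]-np.pi/2)"
```

```text
time: 9.65
position: [0.5236, -0.0858, 0.0345]
tool_rot: [-0.701, 0.038, 0.711, 0.037]
ft_force: [-0.5, 0.7, 0.2]
grip_width: 0.0436
t 9.65 turn 0.010 | cm now [ 0.35  0.17 -0.16] | cm after turn [ 0.35  0.17 -0.16] F [-0.5  0.7  0.2] w 0.0436 pos [ 0.5236 -0.0858  0.0345] q6 1.31
```

```bash
python3 -m inch '[[[0.4,0.15,-0.15,0.01,0.5],[0,0,0,0,0.2],[0,0,0,0,0.2],[0,0,0,0,0.2],[0,0,0,0,0.2],[0,0,0,0,0.2]]]' 50
python3 -c "
from h import *
go(.525,-.0877,.031,CASE[2]-np.pi/2)"
```

```text
time: 10.15
position: [0.5264, -0.0876, 0.0326]
tool_rot: [-0.702, 0.042, 0.709, 0.041]
ft_force: [0.8, 0.4, -2.6]
grip_width: 0.0332
t 10.15 turn -0.001 | cm now [0.16 0.02 0.14] | cm after turn [0.16 0.02 0.14] F [ 0.8  0.4 -2.6] w 0.0332 pos [ 0.5264 -0.0876  0.0326] q6 1.32
```

```bash
python3 -m inch '[[[-1,0,0,0,0.2],[-1.5,0,0.05,0,0.2],[-2.5,0,0.1,0,0.2],[-3,0,0.1,0,0.2],[-3,0,0.1,0,0.2],[-3,0,0.1,0,0.2],[-2,0,0.1,0,0.2]]]'
python3 -c "
from h import *
go(.515,.1415,.16,CAR[2]-np.pi/2);print(R.from_quat(robot.get_obs()['tool_rot']).as_matrix().round(3))"
```

```text
time: 10.73
position: [0.5171, -0.0857, 0.1954]
tool_rot: [-0.696, 0.04, 0.716, 0.043]
ft_force: [0.1, 0.0, -2.9]
grip_width: 0.033
t 10.73 turn -0.159 | cm now [  3.65 -22.53   2.77] | cm after turn [  3.65 -22.68  -0.83] F [ 0.1  0.  -2.9] w 0.0330 pos [ 0.5171 -0.0857  0.1954] q6 1.32
[[-0.027 -0.117 -0.993]
 [ 0.005 -0.993  0.117]
 [-1.    -0.002  0.028]]
```

```bash
python3 -m inch '[[[0,0,0,-0.08,0.2],[0,0,0,-0.079,0.2],[0,-2.5,-0.1,0,0.2],[0,-3.8,-0.1,0,0.2],[0,-3.8,-0.1,0,0.2],[0,-3.8,-0.1,0,0.2],[0,-3.8,-0.1,0,0.2],[0,-2.5,-0.1,0,0.2]]]'
python3 -c "
from h import *
go(.515,.1415,.16,CAR[2]-np.pi/2)"
python3 -m inch '[[[0.5,-1.2,0,0,0.2],[0,0,0,0,0.2]]]'
python3 -c "
from h import *
go(.515,.1415,.16,CAR[2]-np.pi/2)"
```

```text
time: 11.4
position: [0.5161, 0.115, 0.2069]
tool_rot: [-0.704, -0.011, 0.71, -0.015]
ft_force: [0.5, -0.9, -3.1]
grip_width: 0.0326
t 11.40 turn -0.004 | cm now [ 4.68 -2.68 -0.03] | cm after turn [ 4.68 -2.68 -0.04] F [ 0.5 -0.9 -3.1] w 0.0326 pos [0.5161 0.115  0.2069] q6 1.55
time: 11.57
position: [0.5133, 0.133, 0.2028]
tool_rot: [-0.703, -0.014, 0.71, -0.017]
ft_force: [0.5, -0.6, -4.2]
grip_width: 0.0332
t 11.57 turn 0.002 | cm now [ 4.27 -0.86 -0.25] | cm after turn [ 4.27 -0.86 -0.24] F [ 0.5 -0.6 -4.2] w 0.0332 pos [0.5133 0.133  0.2028] q6 1.57
```

```bash
python3 -m inch '[[[1.5,-0.7,-0.1,0,0.2],[2.5,0,0,0,0.2],[1.5,0,0,0,0.2],[0.5,0,0,0,0.2],[0,0,0,0,0.2]]]'
python3 -c "
from h import *
go(.5147,.1415,.09,CAR[2]-np.pi/2)
cv2.imwrite('pics/p9b.png',camera('scene')[:,:,::-1])
im=cv2.imread('pics/p9b.png'); x0,y0=325,215
b=cv2.resize(im[y0:y0+100,x0:x0+100],None,fx=6,fy=6,interpolation=cv2.INTER_CUBIC)
cv2.imwrite('pics/p9.png',b)"
```

```text
time: 11.98
position: [0.5133, 0.1391, 0.1443]
tool_rot: [-0.705, -0.015, 0.709, -0.019]
ft_force: [-0.8, -0.5, -3.9]
grip_width: 0.0331
t 11.98 turn 0.006 | cm now [ 5.42 -0.26 -0.18] | cm after turn [ 5.42 -0.26 -0.18] F [-0.8 -0.5 -3.9] w 0.0331 pos [0.5133 0.1391 0.1443] q6 1.59
```

View pics/p9.png

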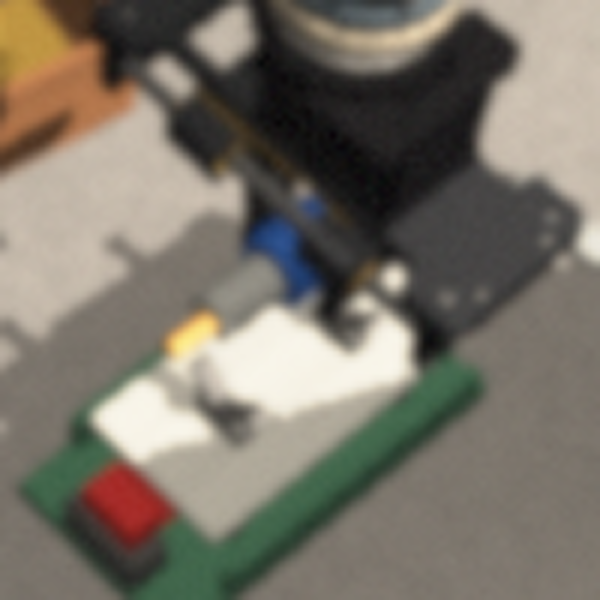

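```bash
python3 -m inch '[[[1.5,-0.25,-0.2,0.006,0.2],[1.8,0,0,0,0.2],[1.2,0,0,0,0.2],[0.4,0,0,0,0.2]]]'
python3 -c "
from h import *
go(.5147,.1415,.09,CAR[2]-np.pi/2)"
python3 -m inch '[[[0.1,-0.2,0,0,0.2]]]'
python3 -c "
from h import *
go(.5147,.1415,.0736,CAR[2]-np.pi/2)"
```

```text
time: 12.37
position: [0.5207, 0.1395, 0.1003]
tool_rot: [0.71, 0.011, -0.704, 0.016]
ft_force: [-0.6, 1.4, -3.2]
grip_width: 0.0326
t 12.37 turn -0.003 | cm now [ 1.02 -0.23  0.6 ] | cm after turn [ 1.02 -0.23  0.6 ] F [-0.6  1.4 -3.2] w 0.0326 pos [0.5207 0.1395 0.1003] q6 1.60
time: 12.45
position: [0.521, 0.1408, 0.0995]
tool_rot: [0.71, 0.011, -0.704, 0.016]
ft_force: [-0.2, -0.0, -3.4]
grip_width: 0.0327
t 12.45 turn -0.004 | cm now [ 2.59 -0.11  0.65] | cm after turn [ 2.59 -0.11  0.65] F [-0.2 -0.  -3.4] w 0.0327 pos [0.521  0.1408 0.0995] q6 1.60
```

```bash
python3 -m inch '[[[0.4,-0.1,0.6,0,0.2],[0.6,0,0.2,0,0.2],[0.5,0,0.1,0,0.2]]]'
python3 -c "
from h import *
go(.5147,.1415,.0736,CAR[2]-np.pi/2)"
```

```text
time: 12.7
position: [0.5144, 0.1414, 0.0869]
tool_rot: [0.712, 0.011, -0.702, 0.015]
ft_force: [0.9, -1.1, -3.5]
grip_width: 0.0331
t 12.70 turn -0.004 | cm now [ 1.33 -0.02 -0.01] | cm after turn [ 1.33 -0.02 -0.01] F [ 0.9 -1.1 -3.5] w 0.0331 pos [0.5144 0.1414 0.0869] q6 1.60
```

```bash
python3 -m inch '[[[0.6,0,0.05,0,0.2],[0.5,0,0.05,0,0.2]]]'
python3 -c "
from h import *
go(.5147,.1415,.0736,CAR[2]-np.pi/2)"
python3 -m inch '[[[0.4,0,0,0,0.2],[0.3,0,0,0,0.2]]]' 60
python3 -c "
from h import *
go(.5147,.1415,.0736,CAR[2]-np.pi/2);print(R.from_quat(robot.get_obs()['tool_rot']).as_matrix().round(3)[:,0])"
```

```text
time: 12.87
position: [0.5135, 0.1414, 0.0759]
tool_rot: [0.713, 0.011, -0.701, 0.015]
ft_force: [0.0, -0.0, -4.1]
grip_width: 0.0328
t 12.87 turn -0.004 | cm now [ 0.23 -0.01 -0.11] | cm after turn [ 0.23 -0.01 -0.11] F [ 0.  -0.  -4.1] w 0.0328 pos [0.5135 0.1414 0.0759] q6 1.60
time: 13.03
position: [0.5137, 0.1407, 0.0693]
tool_rot: [0.713, 0.011, -0.701, 0.017]
ft_force: [-3.3, -1.9, 13.5]
grip_width: 0.0328
t 13.03 turn -0.002 | cm now [-0.43 -0.07 -0.11] | cm after turn [-0.43 -0.07 -0.11] F [-3.3 -1.9 13.5] w 0.0328 pos [0.5137 0.1407 0.0693] q6 1.60
[ 0.016 -0.007 -1.   ]
```

```bash
python3 -m inch '[[[0.5,0,0,0,0.2],[0.5,0,0,0,0.2],[0.5,0,0,0,0.2]]]' 60
python3 -m inch '[[[0.5,0,0,0,0.2],[0.4,0,0,0,0.2]]]' 60
python3 -c "
from h import *
go(.5147,.1415,.0536,CAR[2]-np.pi/2);print(R.from_quat(robot.get_obs()['tool_rot']).as_matrix().round(3)[:,0])"
```

```text
time: 13.28
position: [0.5137, 0.1406, 0.0587]
tool_rot: [0.713, 0.012, -0.701, 0.017]
ft_force: [-2.4, -0.3, 8.8]
grip_width: 0.0332
time: 13.45
position: [0.5139, 0.1406, 0.0529]
tool_rot: [0.713, 0.012, -0.701, 0.018]
ft_force: [-8.8, -1.5, 45.6]
grip_width: 0.0326
t 13.45 turn 0.000 | cm now [-0.07 -0.09 -0.09] | cm after turn [-0.07 -0.09 -0.09] F [-8.8 -1.5 45.6] w 0.0326 pos [0.5139 0.1406 0.0529] q6 1.60
[ 0.017 -0.008 -1.   ]
```

```bash
python3 -m inch '[[[0.15,0,0,0,0.2],[0.15,0,0,0,0.2],[0.15,0,0,0,0.2],[0.15,0,0,0,0.2]]]' 60
python3 -m inch '[[[0.15,0,0,0,0.2],[0.15,0,0,0,0.2],[0.15,0,0,0,0.2],[0.15,0,0,0,0.2],[0.15,0,0,0,0.2],[0.15,0,0,0,0.2],[0.15,0,0,0,0.2],[0.15,0,0,0,0.2]]]' 60
```

```text
time: 13.78
position: [0.5137, 0.1406, 0.0534]
tool_rot: [0.713, 0.012, -0.7, 0.018]
ft_force: [-2.8, -1.1, 10.0]
grip_width: 0.0325
time: 14.45
position: [0.5138, 0.1406, 0.0533]
tool_rot: [0.714, 0.012, -0.699, 0.019]
ft_force: [-3.2, -0.2, 11.6]
grip_width: 0.0333
```

```bash
python3 -m inch '[[[0.15,0,0,0,0.2],[0.15,0,0,0,0.2],[0.15,0,0,0,0.2],[-0.25,0,0,0,0.2],[-0.2,0,0,0,0.2],[-0.1,0,0,0,0.2]]]'
python3 -m inch '[[[-0.1,0,0,0,0.2]]]'
python3 -c "
from h import *
go(.5147,.1415,.0596,CAR[2]-np.pi/2)"
```

```text
time: 14.95
position: [0.5138, 0.1406, 0.0615]
tool_rot: [0.715, 0.012, -0.699, 0.019]
ft_force: [0.0, -0.5, -4.4]
grip_width: 0.0328
time: 15.03
position: [0.5141, 0.1407, 0.0625]
tool_rot: [0.715, 0.012, -0.698, 0.019]
ft_force: [0.2, 0.4, -3.9]
grip_width: 0.033
t 15.03 turn 0.002 | cm now [ 0.3  -0.08 -0.06] | cm after turn [ 0.3  -0.08 -0.06] F [ 0.2  0.4 -3.9] w 0.0330 pos [0.5141 0.1407 0.0625] q6 1.60
```

```bash
python3 -m inch '[[[0.2,0,0,0,0.2],[0.2,0,0,0,0.2]]]'
python3 -m inch '[[[0,0,0,0,0.55],[0,0,0,0,0.55],[0,0,0,0,0.55],[0,0,0,0,0.55]]]'
python3 -c "
from h import *
go(.5147,.1415,.2,CAR[2]-np.pi/2)"
```

```text
time: 15.2
position: [0.5148, 0.1406, 0.0588]
tool_rot: [0.716, 0.012, -0.698, 0.019]
ft_force: [-2.2, -2.0, 9.0]
grip_width: 0.0329
time: 15.53
position: [0.5162, 0.1408, 0.0582]
tool_rot: [0.717, 0.012, -0.697, 0.019]
ft_force: [0.2, 0.2, -0.5]
grip_width: 0.046
t 15.53 turn 0.002 | cm now [-14.18   0.06  -0.24] | cm after turn [-14.18   0.06  -0.24] F [ 0.2  0.2 -0.5] w 0.0460 pos [0.5162 0.1408 0.0582] q6 1.60
```

```bash
python3 -m inch '[[[-1,0,0,0,0.55],[-1.5,0,0,0,0.55],[-2.5,0,0,0,0.55],[-3.5,0,0,0,0.55],[-4,0,0,0,0.55],[-4,0,0,0,0.55],[-4,0,0,0,0.55],[-4,0,0,0,0.55]]]'
python3 -m inch '[[[-2,0,0,-0.12,0.4],[0,0,0,-0.12,0.4],[0,0,0,-0.12,0.4],[0,0,0,-0.12,0.4],[0,0,0,-0.12,0.4],[0,0,0,-0.12,0.4],[0,0,0,-0.12,0.4],[0,0,0,-0.12,0.4]]]'
python3 -m inch '[[[0,0,0,-0.12,0.4],[0,0,0,-0.12,0.4],[0,0,0,-0.12,0.4],[0,0,0,-0.12,0.4]]]'
python3 -c "
from h import *
go(.667,-.211,.31,CASE[2]);print(R.from_quat(robot.get_obs()['tool_rot']).as_matrix().round(3)[:,0])
cv2.imwrite('pics/p10b.png',camera('scene')[:,:,::-1])
cv2.imwrite('pics/p10t.png',camera('top')[:,:,::-1])
c=cv2.imread('pics/p10b.png')[60:330,200:430];t=cv2.imread('pics/p10t.png')[150:330,220:480]
cv2.imwrite('pics/p10.png',np.hstack([cv2.resize(c,(400,470)),cv2.resize(t,(400,277),interpolation=2)[:470] if 0 else cv2.copyMakeBorder(cv2.resize(t,(400,277)),0,193,0,0,0)]))"
```

```text
time: 16.2
position: [0.5038, 0.1425, 0.3062]
tool_rot: [0.708, 0.012, -0.706, 0.019]
ft_force: [1.6, -0.1, -1.5]
grip_width: 0.0481
time: 16.87
position: [0.5065, 0.1438, 0.3479]
tool_rot: [0.624, 0.343, -0.603, 0.36]
ft_force: [0.6, -0.7, 0.4]
grip_width: 0.0349
time: 17.2
position: [0.5044, 0.1439, 0.3503]
tool_rot: [0.516, 0.481, -0.499, 0.504]
ft_force: [0.5, 0.4, -0.8]
grip_width: 0.035
t 17.20 turn 0.087 | cm now [ 4.9  17.17 34.96] | cm after turn [ 4.9  20.13 33.34] F [ 0.5  0.4 -0.8] w 0.0350 pos [0.5044 0.1439 0.3503] q6 0.10
[ 0.04  -0.006 -0.999]
```

View pics/p10.png

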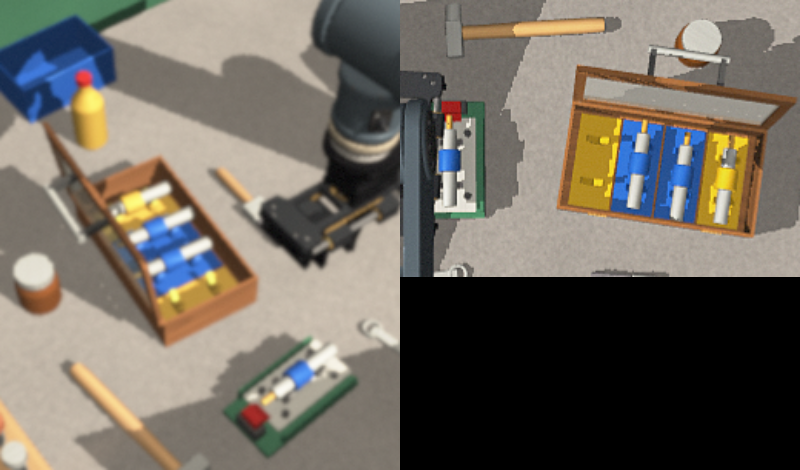

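```bash
python3 - <<'E'
from h import *
ob=np.array([[382.5,181.2],[433.2,189]])
for a in (1.5,1.55,1.6,1.65,1.7,1.75,1.8):
    Q=T(CASE,lid([[-.065,.058,.119],[-.065,-.058,.119]],a)); print(a,(proj("top",Q)-ob).round(1).tolist(),Q.mean(0).round(4))
E
python3 -m inch '[[[0,1,2,0.087,0.4],[0,2,3.4,0,0.4],[0,2,3.4,0,0.4],[0,2,3.4,0,0.4],[0,2,3.4,0,0.4],[0,2,3.4,0,0.4],[0,2,3.4,0,0.4],[0,2,3.4,0,0.4]]]'
python3 -m inch '[[[0,2,3.4,0,0.4],[0,2,3,0,0.4],[0,1,1,0,0.4],[0,0,0,0,0.4]]]'
python3 -c "
from h import *
go(.667,-.211,.25,CASE[2])"
```

```text
1.5 [[-2.8, 12.3], [-0.5, 12.1]] [ 0.6396 -0.2069  0.2194]
1.55 [[-2.4, 9.0], [-0.3, 8.8]] [ 0.6471 -0.2078  0.2171]
1.6 [[-2.1, 5.9], [-0.1, 5.6]] [ 0.6546 -0.2086  0.2144]
1.65 [[-1.7, 2.9], [0.1, 2.6]] [ 0.6619 -0.2095  0.2113]
1.7 [[-1.4, -0.0], [0.2, -0.3]] [ 0.669  -0.2103  0.2079]
1.75 [[-1.2, -2.8], [0.3, -3.1]] [ 0.676  -0.2111  0.2042]
1.8 [[-0.9, -5.4], [0.4, -5.8]] [ 0.6827 -0.2119  0.2   ]
time: 17.97
position: [0.6184, -0.133, 0.3592]
tool_rot: [0.545, 0.453, -0.524, 0.472]
ft_force: [1.1, 0.6, -0.8]
grip_width: 0.0346
time: 18.3
position: [0.6591, -0.2272, 0.3604]
tool_rot: [0.551, 0.445, -0.53, 0.467]
ft_force: [0.4, -0.6, -0.3]
grip_width: 0.0348
t 18.30 turn -0.052 | cm now [11.05  0.04 -1.7 ] | cm after turn [11.05  0.13 -1.7 ] F [ 0.4 -0.6 -0.3] w 0.0348 pos [ 0.6591 -0.2272  0.3604] q6 -0.33
```

```bash
python3 -m inch '[[[2,0.2,-0.9,-0.052,0.4],[3,0,-0.9,0,0.4],[3,0,0,0,0.4],[2,0,0,0,0.4],[0.5,0,0,0,0.4]]]'
python3 -c "
from h import *
go(.669,-.2103,.2,CASE[2]);print(R.from_quat(robot.get_obs()['tool_rot']).as_matrix().round(3)[:,0])"
```

```text
time: 18.72
position: [0.668, -0.2083, 0.2568]
tool_rot: [0.542, 0.454, -0.52, 0.479]
ft_force: [-1.2, -0.2, -0.7]
grip_width: 0.0351
t 18.72 turn -0.012 | cm now [ 5.67 -0.16  0.18] | cm after turn [ 5.67 -0.16  0.18] F [-1.2 -0.2 -0.7] w 0.0351 pos [ 0.668  -0.2083  0.2568] q6 -0.34
[ 0.048 -0.006 -0.999]
```

```bash
python3 -m inch '[[[1.5,-0.1,0.1,0,0.4],[1.8,-0.05,0,0,0.4],[1.5,-0.05,0,0,0.4],[0.3,0,0,0,0.4]]]'
python3 -c "
from h import *
go(.669,-.2103,.2,CASE[2])"
python3 -m inch '[[[0.3,0,0,0,0.4]]]'
python3 -c "
from h import *
go(.669,-.2103,.2,CASE[2])"
```

```text
time: 19.05
position: [0.6671, -0.2042, 0.2066]
tool_rot: [0.543, 0.453, -0.52, 0.478]
ft_force: [-0.0, 0.4, -0.7]
grip_width: 0.0349
t 19.05 turn -0.016 | cm now [0.67 0.24 0.58] | cm after turn [0.67 0.23 0.58] F [-0.   0.4 -0.7] w 0.0349 pos [ 0.6671 -0.2042  0.2066] q6 -0.34
time: 19.13
position: [0.6672, -0.2035, 0.2044]
tool_rot: [0.544, 0.453, -0.52, 0.478]
ft_force: [-0.1, -0.2, 0.7]
grip_width: 0.0347
t 19.13 turn -0.016 | cm now [0.45 0.24 0.65] | cm after turn [0.45 0.23 0.66] F [-0.1 -0.2  0.7] w 0.0347 pos [ 0.6672 -0.2035  0.2044] q6 -0.34
```

```bash
python3 -m inch '[[[0.45,0.2,0.6,-0.016,0.4],[0,0,0.1,0,0],[0,0,0,0,0],[0,0,0,0,0],[0,0,0,0,0],[0,0,0,0,0],[0,0,0,0,0]]]' 50
python3 -c "
from h import *
go(.669,-.2103,.2,CASE[2]);hang()"
```

```text
time: 19.72
position: [0.6703, -0.2115, 0.205]
tool_rot: [0.541, 0.455, -0.516, 0.484]
ft_force: [0.9, -0.5, -2.2]
grip_width: 0.0103
t 19.72 turn 0.000 | cm now [ 0.49 -0.17 -0.1 ] | cm after turn [ 0.49 -0.17 -0.1 ] F [ 0.9 -0.5 -2.2] w 0.0103 pos [ 0.6703 -0.2115  0.205 ] q6 -0.36
t 19.72 lid 1.694 r-err mm 5.2 ymm -1.0 F [ 0.9 -0.5 -2.2] w 0.0103 x 15.83 z 21.30
```

```bash
python3 -m inch '[[[-0.6,-1.3,0,0,0],[-0.5,-1.4,0,0,0],[-0.3,-1.5,0,0,0],[-0.2,-1.5,0,0,0]]]' 50
python3 -c "
from h import *
hang()"
python3 -m inch '[[[-0.1,-1.5,0,0,0],[0.1,-1.5,0,0,0],[0.2,-1.5,0,0,0]]]' 50
python3 -c "
from h import *
hang()"
```

```text
time: 20.05
position: [0.6256, -0.2058, 0.2207]
tool_rot: [0.549, 0.445, -0.508, 0.493]
ft_force: [6.2, 1.2, -2.0]
grip_width: 0.0107
t 20.05 lid 1.403 r-err mm 6.0 ymm -0.6 F [ 6.2  1.2 -2. ] w 0.0107 x 11.32 z 22.87
time: 20.3
position: [0.5939, -0.202, 0.2235]
tool_rot: [0.558, 0.432, -0.5, 0.502]
ft_force: [5.5, 2.9, 6.0]
grip_width: 0.0105
t 20.30 lid 1.209 r-err mm 6.4 ymm -0.5 F [5.5 2.9 6. ] w 0.0105 x 8.13 z 23.15
```

```bash
cat >> h.py <<'E'
def nxt(da,n,rerr):
    o=robot.get_obs();M=R.from_quat(o['tool_rot']).as_matrix();p=o['position']+[0,0,.008]; d=p[:2]-CASE[:2]; c,s=np.cos(CASE[2]),np.sin(CASE[2])
    x=c*d[0]+s*d[1]-.085; z=p[2]-.066; ph=np.arctan2(z,-x); r=.1591+rerr/1e3
    prev=np.array([x,z])
    for i in range(1,n+1):
        f=ph+da*i; q=np.array([-r*np.cos(f),r*np.sin(f)]); v=q-prev; prev=q
        print((M.T@np.array([c*v[0],s*v[0],v[1]])*100).round(2).tolist(),end=' ')
    print("tool x",M[:,0].round(3),"yaw err",np.arctan2(M[1,1],M[0,1])-CASE[2])
E
python3 -c "
from h import *
nxt(-.09,5,6)"
```

```text
[-0.05, -1.49, 0.01] [0.04, -1.48, 0.01] [0.18, -1.47, 0.01] [0.31, -1.45, 0.01] [0.44, -1.42, 0.01] tool x [ 0.126 -0.02  -0.992] yaw err -0.0059423509293384524
```

```bash
python3 -m inch '[[[0,-1.5,0,0,0],[0.1,-1.5,0,0,0],[0.2,-1.5,0,0,0],[0.4,-1.4,0,0,0]]]' 40
python3 -c "
from h import *
hang();nxt(-.09,5,6)"
```

```text
time: 20.63
position: [0.5459, -0.1958, 0.2147]
tool_rot: [0.564, 0.422, -0.494, 0.51]
ft_force: [1.0, 2.4, 7.1]
grip_width: 0.0107
t 20.63 lid 0.910 r-err mm 6.0 ymm 0.0 F [1.  2.4 7.1] w 0.0107 x 3.29 z 22.27
[0.3, -1.45, 0.01] [0.43, -1.42, 0.01] [0.56, -1.38, 0.01] [0.68, -1.32, 0.01] [0.8, -1.25, 0.0] tool x [ 0.157 -0.027 -0.987] yaw err -0.008691799651358897
```

```bash
python3 -m inch '[[[0.4,-1.4,0,0,0],[0.5,-1.4,0,0,0],[0.7,-1.3,0,0,0],[0.8,-1.2,0,0,0]]]' 40
python3 -c "
from h import *
hang();nxt(-.09,5,6)"
```

```text
time: 20.97
position: [0.504, -0.1904, 0.1906]
tool_rot: [0.569, 0.413, -0.489, 0.517]
ft_force: [-5.9, 1.5, 14.0]
grip_width: 0.0106
t 20.97 lid 0.613 r-err mm 3.6 ymm 0.5 F [-5.9  1.5 14. ] w 0.0106 x -0.93 z 19.86
[0.47, -1.42, 0.01] [0.8, -1.25, 0.0] [0.91, -1.17, -0.0] [1.01, -1.09, -0.0] [1.1, -0.99, -0.01] tool x [ 0.181 -0.035 -0.983] yaw err -0.009462786524816622
```

```bash
python3 -m inch '[[[0.4,-1.4,0,0,0],[0.7,-1.3,0,0,0],[0.8,-1.2,0,0,0],[0.9,-1.1,0,0,0]]]' 40
python3 -c "
from h import *
hang();nxt(-.07,5,5)"
```

```text
time: 21.3
position: [0.4718, -0.1864, 0.1574]
tool_rot: [0.576, 0.401, -0.483, 0.523]
ft_force: [3.7, 2.6, 2.0]
grip_width: 0.0104
t 21.30 lid 0.325 r-err mm 1.9 ymm 0.7 F [3.7 2.6 2. ] w 0.0104 x -4.17 z 16.54
[0.53, -1.05, 0.01] [0.82, -0.81, -0.0] [0.87, -0.75, -0.0] [0.92, -0.68, -0.01] [0.97, -0.62, -0.01] tool x [ 0.211 -0.043 -0.976] yaw err -0.01611847699820025
```

```bash
python3 -m inch '[[[0.6,-1.0,0,0,0],[0.9,-0.8,0,0,0],[0.9,-0.7,0,0,0]]]' 40
python3 -c "
from h import *
hang();nxt(-.07,3,3)"
```

```text
time: 21.55
position: [0.4568, -0.1846, 0.1306]
tool_rot: [0.578, 0.397, -0.481, 0.527]
ft_force: [-1.9, 1.6, 3.6]
grip_width: 0.0104
t 21.55 lid 0.133 r-err mm 0.3 ymm 0.8 F [-1.9  1.6  3.6] w 0.0104 x -5.69 z 13.86
[0.72, -0.91, 0.0] [0.94, -0.64, -0.01] [0.98, -0.57, -0.01] tool x [ 0.223 -0.047 -0.974] yaw err -0.01691007008357999
```

```bash
python3 -m inch '[[[0.8,-0.5,0,0,0],[0.8,-0.5,0,0,0]]]' 40
python3 -c "
from h import *
hang();nxt(-.07,2,0)"
python3 -m inch '[[[0.5,-0.3,0,0,0],[0.5,-0.25,0,0,0]]]' 40
python3 -c "
from h import *
hang();nxt(-.07,2,0)"
```

```text
time: 21.72
position: [0.4516, -0.1845, 0.1147]
tool_rot: [0.578, 0.395, -0.48, 0.529]
ft_force: [-2.6, 10.3, 62.1]
grip_width: 0.0112
t 21.72 lid 0.029 r-err mm -1.5 ymm 0.2 F [-2.6 10.3 62.1] w 0.0112 x -6.20 z 12.27
[0.85, -0.72, -0.01] [0.98, -0.53, -0.01] tool x [ 0.228 -0.05  -0.972] yaw err -0.016061234995416188
time: 21.88
position: [0.4524, -0.1856, 0.112]
tool_rot: [0.58, 0.389, -0.477, 0.534]
ft_force: [-13.5, 7.9, 54.4]
grip_width: 0.0108
t 21.88 lid 0.015 r-err mm -3.3 ymm -0.7 F [-13.5   7.9  54.4] w 0.0108 x -6.11 z 12.00
[0.75, -0.87, -0.01] [0.98, -0.53, -0.02] tool x [ 0.243 -0.058 -0.968] yaw err -0.014712817457910185
```

```bash
python3 -m inch '[[[0,0,0,0,0],[0,0,0,0,0]]]'
python3 -m inch '[[[0,0,0,0,0.4],[0,0,0,0,0.4],[0,0,0,0,0.4],[0,0,0,0,0.4],[0,0,0,0,0.4],[0,0,0,0,0.4]]]'
python3 -c "
from h import *
hang();go(.4526,-.185,.2,CASE[2])"
```

```text
time: 22.05
position: [0.4535, -0.1858, 0.1154]
tool_rot: [0.58, 0.387, -0.476, 0.536]
ft_force: [1.7, 0.9, -5.9]
grip_width: 0.0105
time: 22.55
position: [0.4548, -0.1872, 0.1152]
tool_rot: [0.58, 0.386, -0.476, 0.537]
ft_force: [-0.3, 0.1, 1.1]
grip_width: 0.0337
t 22.55 lid 0.040 r-err mm -4.6 ymm -2.1 F [-0.3  0.1  1.1] w 0.0337 x -5.85 z 12.32
t 22.55 turn -0.013 | cm now [-8.27  1.92  0.06] | cm after turn [-8.27  1.92  0.08] F [-0.3  0.1  1.1] w 0.0337 pos [ 0.4548 -0.1872  0.1152] q6 -0.83
```

```bash
python3 -m inch '[[[-1,0,0,0,0.4],[-1.5,0,0,0,0.4],[-1.5,0,0,0,0.4],[-1,0,0,0,0],[0,0,0,0,0],[0,0,0,0,0],[0,0,0,0,0],[0,0,0,0,0]]]'
python3 -c "
from h import *
p=lidpt(0);print(p);go(p[0]-.003,p[1],.145,CASE[2])
t=camera('top')[:,:,::-1]
c=camera('scene')[:,:,::-1];cv2.imwrite('pics/p11t.png',t);cv2.imwrite('pics/p11s.png',c)
cv2.imwrite('pics/p11.png',cv2.resize(c[120:320,220:420],(600,600),interpolation=2))"
```

```text
time: 23.22
position: [0.4406, -0.1838, 0.1663]
tool_rot: [0.58, 0.387, -0.477, 0.536]
ft_force: [0.1, -0.4, -0.2]
grip_width: 0.0093
[ 0.44864514 -0.18440588  0.119     ]
t 23.22 turn -0.014 | cm now [ 2.19 -0.04 -0.07] | cm after turn [ 2.19 -0.04 -0.07] F [ 0.1 -0.4 -0.2] w 0.0093 pos [ 0.4406 -0.1838  0.1663] q6 -0.76
```

View pics/p11.png

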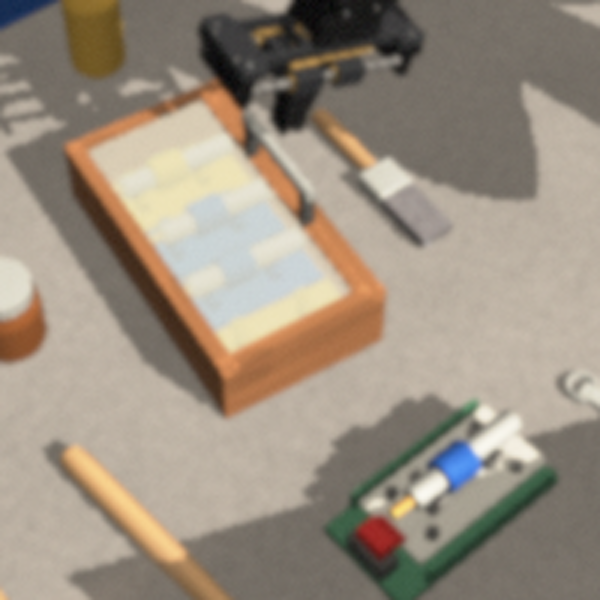

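```bash
python3 -m inch '[[[1.3,0,0,-0.014,0],[0.9,0.1,0,0,0],[0.3,0.1,0,0,0]]]'
python3 -c "
from h import *
p=lidpt(0);go(p[0]-.003,p[1],.136,CASE[2])"
```

```text
time: 23.57
position: [0.449, -0.1856, 0.1411]
tool_rot: [0.576, 0.39, -0.474, 0.54]
ft_force: [-0.2, -0.2, 1.0]
grip_width: 0.0007
t 23.57 turn 0.000 | cm now [ 0.4  -0.46 -0.09] | cm after turn [ 0.4  -0.46 -0.09] F [-0.2 -0.2  1. ] w 0.0007 pos [ 0.449  -0.1856  0.1411] q6 -0.80
```

```bash
python3 -m inch '[[[0.3,-0.4,0,0,0],[0.3,-0.1,0,0,0]]]'
python3 -c "
from h import *
p=lidpt(0);go(p[0]-.003,p[1],.136,CASE[2])"
python3 -m inch '[[[0.2,-0.1,0,0,0],[0.2,-0.05,0,0,0]]]'
python3 -c "
from h import *
p=lidpt(0);go(p[0]-.003,p[1],.136,CASE[2])"
```

```text
time: 23.73
position: [0.4467, -0.1859, 0.1351]
tool_rot: [0.576, 0.389, -0.474, 0.54]
ft_force: [-22.6, 7.4, 74.6]
grip_width: 0.0007
t 23.73 turn 0.000 | cm now [-0.12 -0.09 -0.13] | cm after turn [-0.12 -0.09 -0.13] F [-22.6   7.4  74.6] w 0.0007 pos [ 0.4467 -0.1859  0.1351] q6 -0.82
time: 23.9
position: [0.4465, -0.1858, 0.1359]
tool_rot: [0.577, 0.387, -0.472, 0.543]
ft_force: [-6.4, 1.9, 20.9]
grip_width: 0.0001
t 23.90 turn 0.002 | cm now [-0.04 -0.09 -0.13] | cm after turn [-0.04 -0.09 -0.13] F [-6.4  1.9 20.9] w 0.0001 pos [ 0.4465 -0.1858  0.1359] q6 -0.83
```

```bash
python3 -m inch '[[[-1,0,0,0,0],[-2,0,0,0,0],[-3,0,0,0,0],[-3,0,0,0,0],[-3,0,0,0,0],[-3,0,0,0,0],[-1,0,0,0,0],[0,0,0,0,0]]]'
python3 - <<'E'
from h import *
print(robot.get_obs()['position'],robot.get_obs()['ft_force'])
t=camera('top')[:,:,::-1].copy();c=camera('scene')[:,:,::-1].copy()
d=cv2.absdiff(c,cv2.imread('pics/scene0.png')).max(2)
def dr(im,n,a,col,x0,y0,f):
    z=.074
    for P in ([[.085,.155,z],[.085,-.155,z],[-.085,-.155,z],[-.085,.155,z]],[[-.065,.058,z+.045],[-.065,-.058,z+.045]]):
        q=((proj(n,T(CASE,lid(P,a)))-[x0,y0]+.5)*f).astype(np.int32); cv2.polylines(im,[q],True,col,1)
x0,y0=225,130;f=4
b=cv2.resize(c[y0:y0+145,x0:x0+190],None,fx=f,fy=f,interpolation=2)
dr(b,"scene",0,(0,0,255),x0,y0,f);dr(b,"scene",.05,(0,255,0),x0,y0,f)
cv2.imwrite('pics/p12.png',b);cv2.imwrite('pics/f.png',t)
E
```

```text
time: 24.57
position: [0.4008, -0.1729, 0.296]
tool_rot: [0.577, 0.389, -0.473, 0.541]
ft_force: [-0.1, -0.7, -0.4]
grip_width: 0.0005
[ 0.40081063 -0.17292252  0.29596029] [-0.11100965 -0.72277079 -0.40774062]
```

View pics/p12.png

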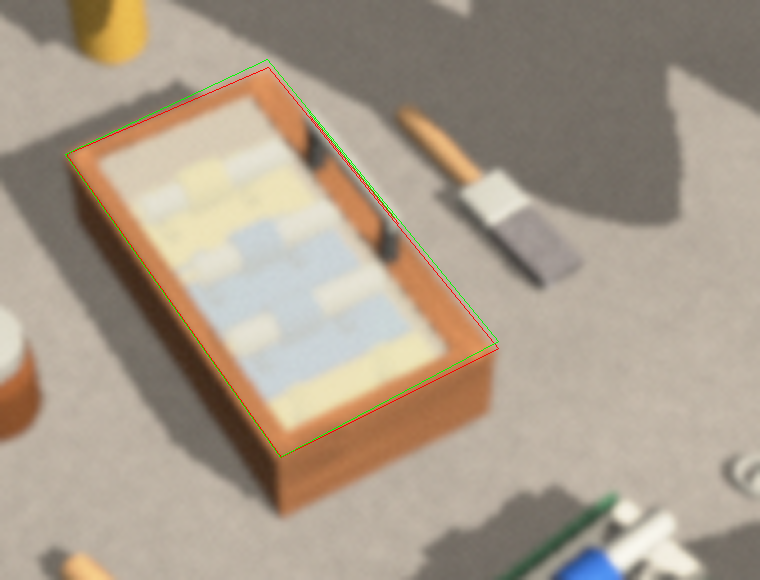

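```bash
python3 -c "
from rig import robot
print(robot.hand_in())"
```

```text
the job is handed in; nothing more can be done
None
```

I opened the case by its bar handle and moved the blue-collared holder from the left-hand yellow cradle to the green carrier. I then shut the lid and handed the job in at about 24.6 s.

- **Carrier:** I laid the holder in the saddles with its cutter towards the catch and pressed the platform to its stop for about 1 s. When I eased off, the force dropped to the holder's weight with no spring push. The last scene pictures show the holder sitting low in the saddles next to the catch.
- **Lid:** After I let go of the handle I wasn't sure the lid was fully down, because the arm had rebounded about 3 mm. I pressed the bar again with the closed fingertips. It stopped hard at the height expected for a shut lid, and the last picture matches the drawn outline of the lid at 0 rad.
- **Rest of the bench:** The other three holders showed in their cradles, both with the lid open after the transfer and through the pane at the end. The bystanders visible in my pictures looked unmoved, but I only judged this by eye. I did not check the oil bottle, mug and screwdriver closely at the end.
- **What was not clean:**
  - The tool ended tilted by about 14° after closing the lid.
  - The bar slid about 10 mm along the pads during opening.
  - The highest force reading was about 78 N, while pressing the lid shut (limit 120 N).

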